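# Set the drive shaft and hold the belt tensioner open

### The arm

A 7-joint arm with a two-finger parallel gripper is mounted at the origin on the work surface. World frame = base frame: x ahead of the robot, y to its left, z up, the work surface at z = 0. Lengths are in m, angles in rad, forces in N, time in s.
With the tool pointing down it reaches from about 0.35 to 0.9 m from the base axis. Payload 8.1 kg.
Tool frame: the origin (TCP) lies at the centre of the arm's flange, where the gripper is bolted on; the fingertips stand 178 mm ahead of it and the grasp point (between the pads) lies 159 mm ahead of it; z points along the fingers, y is the direction in which the jaws open and shut (so a half turn about z gives the same grasp; the last joint's range is limited). The gripper opens to 92 mm and grips with 3 to 60 N. Pads are 19 mm wide; open, the fingers measure 130 mm over their backs; the gripper's body (75 mm by 190 mm) begins 47 mm behind the grasp point.
Start: joints at [1.195, 0.434, 0.025, 1.573, -0.012, 1.134, -0.075], TCP at [0.168, -0.602, 0.405] pointing down, gripper open.
Joint ranges: [-2.62, 2.62], [-0.44, 2.09], [-1.27, 1.32], [0.08, 2.57], [-1.32, 4.46], [0.12, 2], [-2.74, 2.74]. Speed limits (rad/s): [2.22, 2.22, 3.01, 3.01, 3.14, 3.14, 3.14].

### API

Orientations are given as a rotation vector (axis times angle).
In Python, from cell import arm, get_image, camera_model gives the robot as it stands. The module is installed in compiled form; this text tells all that it offers.
- The arm moves only by the shell command python3 -m pendant 'ROWS' [FORCE]. ROWS is JSON, a list that holds one entry, the list of rows, each a list of 7 numbers: the shift along the tool's x, y, z in mm, then the turn, a rotation vector about the tool's x, y, z in rad, then the closure, from -1 (fully open) to 1 (shut). In form: [[[x, y, z, rx, ry, rz, hand], ...]]. A call has 1 to 20 rows; each row is the pose to reach, as a shift and turn from the pose commanded when the call began, along the tool's axes at that moment; what a row does not reach only later rows make up. A row lasts 1/8 s, in which the tool goes at most 62.5 mm and 10.7 degrees, less where a joint would pass 70% of its speed; a pose out of reach is approached as far as the arm can. A call with a gripper value outside its range is refused whole. The fingers move at their own pace and stop on an object; FORCE is the grip in N (left out, the last holds). Time passes only in rows, so rows that repeat a pose let the fingers close. It gives the time, the measured TCP pose, the force and the opening at its end, in the units of the state.
- arm.observe(): the state, without advancing time (a new reading comes with each control period).
- get_image(name): name is "scene" or "top"; returns the picture (480x640x3 uint8, red, green, blue); there is no depth.
- camera_model(name): a dict with "fx", "fy", "cx", "cy" (pixels), "position" and "orientation" of the camera in the world. Camera axes: x right, y down, z forward; pixel columns grow to the right and rows downward; lengths in m; the calibration is good to about 2 mm. A picture is of the moment at which its call begins. camera_model takes no time and is no camera call.
- arm.sign_off(): hands the job in, once; it reports no verdict.
The state is a dict: "clock": time; "joints": joint angles; "dq": joint speeds; "joint_efforts": joint torques, N m; "position": TCP position; "ee_rot": TCP orientation; "force": force on the tool from outside, world axes, zero at the start; "ft_torque": the same for the moment, N m; "width": opening from 0.0 (shut) to 1.0 (fully open).
Only numpy, scipy, OpenCV 4.12 (cv2) and the standard library are available. Lean on these libraries where they do the work, as an engineer would, in place of code of your own. Each camera call takes 0.05 s, during which the arm holds its last target.

### The job

The little belt drive is ready for its belt: take the longer of the two steel shafts from the angled rest and stand it upright in the socket block on the aluminium plate, all the way down, and let go of it. Then swing the spring-loaded tensioner arm by its upright post forward against its spring, fully to its stop, and keep holding it there: the job finishes while you are holding it, so that the belt can be slipped on. Leave the shorter shaft and the other things on the bench where they are.

Things in the scene. Friction and masses are not known exactly. Their poses are not given: they have to be found in the camera images.
- fixture: Fixed aluminium belt-drive plate, 180 (x) by 200 (y) by 10 mm, on the left or right half of the bench, turned up to 0.35 rad. Origin: centre of its underside; z up, x is its forward side. In its frame: socket block at (55, -70) mm; square dark motor with pulley, 40 mm wide, 66 mm high, at (55, 70); dark hanger bracket, 70 mm high, and pivot body of the tensioner arm at (-25, -60).
- socket_floor (a point): Centre of the floor of the shaft socket, 15 mm above the bench. The socket is a round vertical hole 15.5 mm wide and 34 mm deep in an aluminium block 36 by 36 mm whose top is 49 mm above the bench, with a 3 mm bevel at the mouth. Axes as the fixture's.
- pivot (a point): A point on the vertical axis of the tensioner arm's hinge, 60 mm above the bench. Axes as the fixture's.
- cage (a joint): Tensioner arm: two strips with black rollers between, 100 mm from hinge axis to post, 50 to 74 mm above the bench. 0: at rest, pointing 112 deg from the fixture's x towards its y. Grows as it swings clockwise seen from above (post going to fixture +x); hard stop at 0.9 rad. The spring pulls back with 3 N at the post at rest, 8 N at the stop, and snaps it back if let go.
- cage_post (a point): Top centre of the steel post at the arm's free end: round, upright, 12 mm thick, standing 53 mm clear above the arm, its top 125 mm above the bench. It is pinched or pushed here. x axis points outward along the arm, z up.
- rest: Fixed grey angled rest with two square pockets 70 mm apart along its y axis, that hold the shafts leaning 30 degrees from upright, tops towards its -x. Foot 110 (x) by 130 (y) by 12 mm; the sloped block reaches about 75 mm above the bench. Origin: centre of its underside, z up.
- long_shaft: The longer plain steel shaft, 12 mm thick, 125 mm long, about 0.11 kg. Origin: centre of its lower end face; z runs along the shaft to its upper end. At the start its lower 40 mm are in a pocket and 85 mm stick out. It may be in either pocket.
- long_shaft_center (a point): Middle of the longer shaft, 62.5 mm from either end, on its axis; z along the shaft.
- short_shaft: The shorter plain steel shaft, 12 mm thick, 85 mm long, in the other pocket, 45 mm sticking out; stays there. Origin and axes like the longer one's.
- screwdriver: Black-handled screwdriver lying on the bench along its x, handle towards -x, 170 mm long, 26 mm thick; stays. Origin under its middle.
- phone: Phone lying flat, 75 by 152 (y) by 9 mm; stays. Origin: centre of its underside.
- breadboard: White breadboard with a small circuit, 55 by 165 (y) by 16 mm; stays. Origin: centre of its underside.
- pliers: Pliers with blue grips, lying along their y, 165 by 57 by 13 mm; stay. Origin near the joint, on the bench.
- parts_tray: White divided parts tray, 90 by 130 (y) by 25 mm; stays. Origin: centre of its underside.
- tape_roll: Cardboard tape roll lying flat, 90 mm across, 24 mm high; stays. Origin: centre of its underside.
- encoder: Round green encoder board with a metal can, 60 mm across, 22 mm high; stays. Origin: centre of its underside.
Not all that is in view belongs to the job. What is shaped like the phone but purple is not meant. Several things look just like the encoder: the one meant starts farthest to the robot's right.

How it is judged:
On the way, in this order (a step that is already met when the one before it is completed fails the run):
1. the longer shaft stands upright, fully down in the socket, and is let go (horizontal distance between long_shaft_center and socket_floor below 0.01 m and z of long_shaft_center in the frame of socket_floor between 0.055 and 0.067 m and angle between the z axis of long_shaft and the z axis of fixture, either way round below 0.16 rad and contact force between long_shaft and the arm below 0.2 N and contact force between long_shaft and the fingers below 0.2 N and linear speed of long_shaft below 0.05 m/s), for 0.3 s.
2. the tensioner arm is held at its stop, the shaft still standing (all of step 1 and value of joint cage above 0.84 rad and contact force between any of the fingers, the arm and cage above 1.5 N and contact force between each of long_shaft, short_shaft, screwdriver, phone, breadboard, pliers, parts_tray, tape_roll, encoder and cage below 0.2 N), for 0.3 s.
At the end, for the whole second after the job is handed in: Longer shaft standing in the socket (middle within 10 mm sideways, 5 mm in height of its seat, leaning under 0.16 rad), at rest, untouched by the robot; tensioner arm at its stop (joint above 0.84 of 0.9 rad), held there by the robot alone with at least 1.5 N (all of step 2); the arm keeps its last pose, push and grip.
It fails at once if the shorter shaft is moved more than 20 mm (distance of short_shaft from where it was at the start of the episode above 0.02 m).
It fails at once if another thing on the bench is moved more than 30 mm (distance of any of screwdriver, phone, breadboard, pliers, parts_tray, tape_roll, encoder from where it was at the start of the episode above 0.03 m).
It also fails if it takes over 56 s, if anything falls off the work surface, if the arm or the gripper's body presses on something with over 40 N, if the wrist force passes 120 N, or if a joint passes its speed limit or range.

## Working session

There is one attempt and no reset: what is moved stays moved. The work goes in short steps, Python scripts to look and compute and a shell command to move; the robot and the scene stay as the last step left them, time stands still between calls to the robot, and variables do not carry over. Pictures are saved under pics/ and viewed, and the job is handed in when it is done.

```bash
mkdir -p pics; python3 - <<'E'
from cell import arm,get_image,camera_model
import cv2
for n in("scene","top"):
    cv2.imwrite(f"pics/{n}0.png",get_image(n)[:,:,::-1]); print(n,camera_model(n))
print(arm.observe())
E
```

```text
scene {'fx': 554.5142922409573, 'fy': 554.5142922409573, 'cx': 324.4486105461293, 'cy': 238.2178983898203, 'position': array([ 1.3804077 , -0.19797831,  0.76827054]), 'orientation': array([-1.82230706, -1.3827224 ,  0.72395476])}
top {'fx': 464.88980384225175, 'fy': 464.88980384225175, 'cx': 320.68744078076617, 'cy': 239.50360513865328, 'position': array([0.25665368, 0.03769363, 1.2772321 ]), 'orientation': array([-2.10246704,  2.15245763, -0.16094624])}
{'clock': 0.1, 'joints': array([ 1.19543388,  0.4351676 ,  0.02494205,  1.57401072, -0.01157134,
        1.1339715 , -0.07507869]), 'dq': array([ 1.05508437e-03, -7.04089467e-04,  1.94498672e-03, -1.39861425e-04,
       -2.85638040e-05,  1.09965088e-03,  3.82703645e-04]), 'joint_efforts': array([ 4.25612438e-03, -6.69130683e+01,  9.89091396e-01, -3.15150261e+01,
       -6.02933415e-02,  3.73373448e-02,  7.96888571e-05]), 'position': array([ 0.16829774, -0.60170337,  0.40401224]), 'ee_rot': array([-3.11106228e+00, -4.26929058e-01,  5.20561221e-04]), 'force': array([ 0.41729875, -0.43760257, -1.46000076]), 'ft_torque': array([ 0.0721261 , -0.00511783, -0.00530923]), 'width': 0.9981462772346692}
```

View pics/scene0.png

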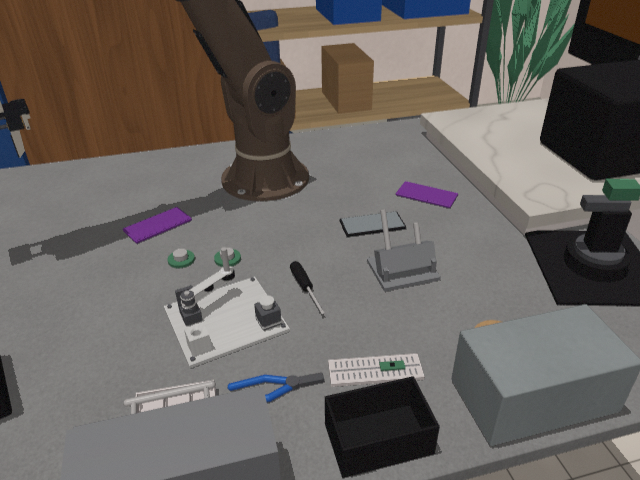

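View pics/top0.png

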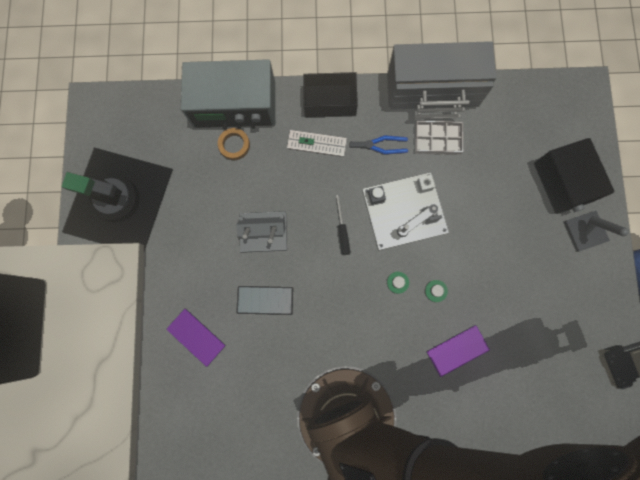

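The top view shows the fixture plate at about (405,210), the rest at about (262,232), the encoders at (398,282) and (436,290), and purple and grey phones. I'll enlarge the fixture and rest next.

```bash
python3 - <<'E'
import cv2,numpy as np
t=cv2.imread("pics/top0.png");s=cv2.imread("pics/scene0.png")
f=lambda a,k:cv2.resize(a,None,fx=k,fy=k,interpolation=cv2.INTER_CUBIC)
a=f(t[165:255,360:460],6);b=f(t[200:260,230:300],8)
c=f(s[240:370,155:300],5);d=f(s[200:295,360:445],7)
for n,i in zip("abcd",(a,b,c,d)): cv2.imwrite(f"pics/crop_{n}.png",i);print(i.shape)
E
```

```text
(540, 600, 3)
(480, 560, 3)
(650, 725, 3)
(665, 595, 3)
```

View pics/crop_a.png

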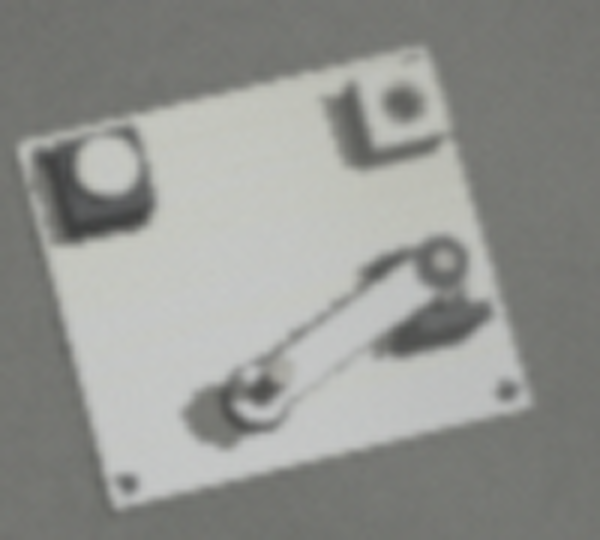

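View pics/crop_b.png

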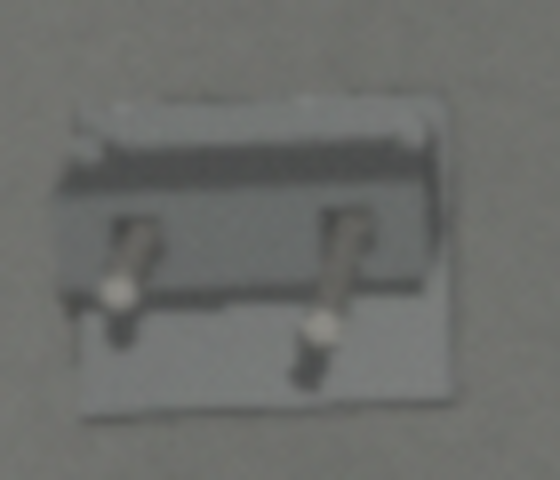

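View pics/crop_c.png

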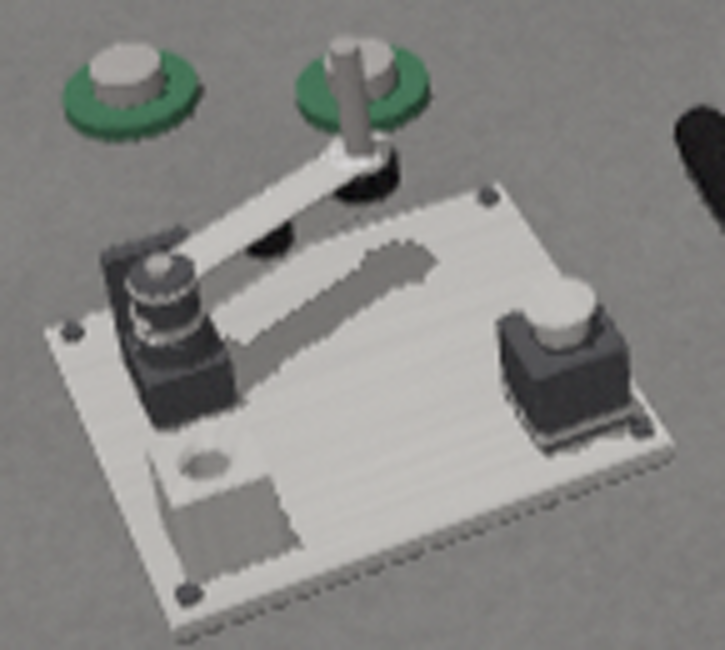

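View pics/crop_d.png

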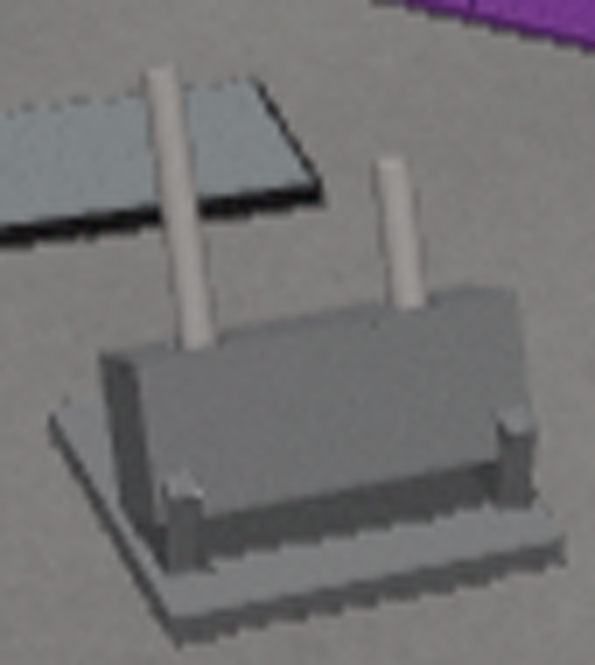

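```bash
cat > h.py <<'E'
import numpy as np,cv2
from scipy.spatial.transform import Rotation as R
from scipy.optimize import least_squares
from cell import camera_model
CM={n:camera_model(n) for n in("scene","top")}
def proj(n,P):
    c=CM[n];q=R.from_rotvec(c["orientation"]).inv().apply(np.atleast_2d(P)-c["position"])
    return np.c_[c["fx"]*q[:,0]/q[:,2]+c["cx"],c["fy"]*q[:,1]/q[:,2]+c["cy"]]
def unc(p,k,o): return [(p[0]+.5)/k-.5+o[0],(p[1]+.5)/k-.5+o[1]]
def fit(obs,x0):
    f=lambda v:np.concatenate([(proj(n,R.from_euler('z',v[2]).apply(np.array(l)/1000)+[v[0],v[1],0])-p)[0] for n,l,p in obs])
    r=least_squares(f,x0,loss='soft_l1');return r.x,f(r.x).reshape(-1,2)
def tri(ps,pt):
    r=least_squares(lambda X:np.concatenate([(proj("scene",X)-ps)[0],(proj("top",X)-pt)[0]]),[.4,0,.1]);return r.x,r.fun
E
cat > m.py <<'E'
from h import *
A=lambda p:unc(p,6,(360,165));B=lambda p:unc(p,8,(230,200));C=lambda p:unc(p,5,(155,240));D=lambda p:unc(p,7,(360,200))
fo=[("top",(90,100,10),A((20,143))),("top",(90,-100,10),A((425,45))),("top",(-90,-100,10),A((532,405))),("top",(-90,100,10),A((112,508))),("top",(55,-70,49),A((404,102))),
("scene",(90,-100,10),C((178,628))),("scene",(90,100,10),C((672,450))),("scene",(-90,100,10),C((500,185))),("scene",(-90,-100,10),C((45,330))),("scene",(55,-70,49),C((205,462)))]
x,r=fit(fo,[.45,-.1,.2]);print("fixture",x.round(4));print(r.round(1).tolist())
F=lambda l:R.from_euler('z',x[2]).apply(np.array(l)/1000)+[x[0],x[1],0]
for n,l in(("sock",(55,-70,49)),("pivot",(-25,-60,60)),("post0",(-25+100*np.cos(np.radians(112)),-60+100*np.sin(np.radians(112)),125))):
    print(n,F(l).round(4),proj("top",F(l)),proj("scene",F(l)))
print("post seen",tri(C((345,45)),A((262,388))))
print("sock seen",tri(C((205,462)),A((404,102))))
ro=[("top",(55,65,12),B((80,100))),("top",(55,-65,12),B((447,95))),("top",(-55,-65,12),B((455,402))),("top",(-55,65,12),B((80,415))),
("scene",(55,-65,12),D((178,618))),("scene",(55,65,12),D((562,540))),("scene",(-55,-65,12),D((50,415)))]
y,r=fit(ro,[.4,.15,0]);print("rest",y.round(4));print(r.round(1).tolist())
print("long tip",tri(D((161,72)),B((320,327))));print("short tip",tri(D((390,160)),B((118,293))))
print("long exit",tri(D((197,345)),B((343,235))))
E
python3 m.py
```

```text
fixture [ 0.5496 -0.1812  0.2149]
[[-1.0, -1.3], [0.2, -1.4], [0.2, -0.5], [-0.0, -0.7], [-0.3, -0.9], [-2.0, -0.5], [0.6, -2.3], [0.1, -1.4], [-0.9, -0.8], [-0.0, -0.9]]
sock [ 0.6183 -0.2379  0.049 ] [[426.57330633 180.73077128]] [[195.55744775 331.12535058]]
pivot [ 0.538  -0.2452  0.06  ] [[431.95605547 208.44110005]] [[187.45381483 298.93356941]]
post0 [ 0.4816 -0.1626  0.125 ] [[406.09590849 225.13079905]] [[223.20849201 247.83212776]]
post seen (array([ 0.47250752, -0.15969699,  0.11599216]), array([1.02979953, 0.03814229, 1.3102627 , 0.1239576 ]))
sock seen (array([ 0.61689161, -0.23855331,  0.04567969]), array([-0.21400465, -0.01337544, -0.32084917, -0.02158653]))
rest [0.4993 0.2154 0.0162]
[[-0.5, -0.2], [0.1, -1.5], [0.1, -0.9], [-0.1, -0.6], [-1.1, -1.1], [0.7, -1.3], [-0.6, -2.5]]
long tip (array([0.44966925, 0.18077385, 0.13302793]), array([ 0.08655481, -0.0117684 ,  0.09866206,  0.02820559]))
short tip (array([0.46817808, 0.25059569, 0.09973492]), array([-0.07056515,  0.01196605, -0.08122216, -0.02633347]))
long exit (array([0.49261351, 0.18123726, 0.06028172]), array([ 0.33694805, -0.04584705,  0.40724369,  0.11646979]))
```

The long shaft is the one in the right pocket. Its tip is at crop_b (320,327), about top px (270,240) and scene px (383,210). It sticks out 84.5 mm against roughly 45 mm for the other (tip at top px (244,236)), and crops b and d confirm this. Next I'll work out the approach.

```bash
cat >> h.py <<'E'
def rel(goals,cmd=None):
    "goals: list of (pos,Rot) ; prints tool-frame shift mm + rotvec from current pose"
    from cell import arm
    s=arm.observe();p,q=(s["position"],R.from_rotvec(s["ee_rot"])) if cmd is None else cmd
    print("t",round(s["clock"],2),"pos",p.round(4),"force",s["force"].round(1),"w",round(s["width"],3))
    for P,Q in goals:
        print((q.inv().apply(np.array(P)-p)*1000).round(1).tolist(),(q.inv()*Q).as_rotvec().round(4).tolist())
def tool(z,y):
    z=np.array(z)/np.linalg.norm(z);y=np.array(y)-np.dot(y,z)*z;y/=np.linalg.norm(y)
    return R.from_matrix(np.c_[np.cross(y,z),y,z])
E
python3 - <<'E'
from h import *
yaw=.0162;x=np.array([np.cos(yaw),np.sin(yaw),0]);y=np.array([-np.sin(yaw),np.cos(yaw),0])
d=-.5*x+np.array([0,0,.866]);tip=np.array([.450,.1808,.134])
Q=tool(-d,-y);g=tip-.03*d+.159*d
D=tool([0,0,-1],-y)
rel([((.45,-.25,.42),D),((.40,.1808,.42),D),(g+.11*d,Q),(g,Q)])
print(g+.11*d,g)
E
```

```text
t 0.1 pos [ 0.1683 -0.6017  0.404 ] force [ 0.4 -0.4 -1.5] w 0.998
[366.0, -262.8, -15.7] [-0.0014, 0.0003, 0.2566]
[433.9, -691.2, -15.1] [-0.0014, 0.0003, 0.2566]
[366.5, -707.9, 64.0] [-0.0685, 0.521, 0.2503]
[419.7, -693.8, 159.2] [-0.0685, 0.521, 0.2503]
[0.33051568 0.17886418 0.340974  ] [0.38550846 0.17975515 0.245714  ]
```

```bash
python3 -m pendant '[[[60,-40,-5,0,0,0.05,0],[120,-85,-10,0,0,0.1,0],[180,-130,-15,0,0,0.15,0],[240,-172,-15,0,0,0.2,0],[300,-215,-15,0,0,0.256,0],[366,-263,-15,0,0,0.256,0],[376,-320,-15,0,0,0.256,0],[385,-380,-15,0,0,0.256,0],[395,-440,-15,0,0,0.256,0],[404,-500,-15,0,0,0.256,0],[413,-560,-15,0,0,0.256,0],[423,-620,-15,0,0,0.256,0],[434,-670,-15,0,0,0.256,0],[434,-691,-15,0,0,0.256,0],[434,-691,-15,0,0,0.256,0],[434,-691,-15,0,0,0.256,0]]]' 20; python3 - <<'E'
from h import *
from cell import arm
print(arm.observe()["joints"].round(3))
yaw=.0162;x=np.array([np.cos(yaw),np.sin(yaw),0]);y=np.array([-np.sin(yaw),np.cos(yaw),0])
d=-.5*x+np.array([0,0,.866]);tip=np.array([.450,.1808,.134])
Q=tool(-d,-y);g=tip-.03*d+.159*d
rel([(g+.11*d,Q),(g,Q)])
E
```

```text
clock: 2.1
position: [0.4002, 0.18, 0.4194]
ee_rot: [3.141, 0.027, -0.001]
force: [-0.3, -0.8, -0.5]
width: 0.5
[-0.101  0.158 -0.499  1.946  0.087  1.059 -2.19 ]
t 2.1 pos [0.4002 0.18   0.4194] force [-0.3 -0.8 -0.5] w 0.5
[-69.6, -0.1, 78.4] [0.0006, 0.5243, 0.0011]
[-14.5, -0.2, 173.7] [0.0006, 0.5243, 0.0011]
```

```bash
python3 -m pendant '[[[-20,0,20,0,0.13,0,0],[-40,0,40,0,0.27,0,0],[-60,0,60,0,0.4,0,0],[-70,0,78,0,0.524,0,0],[-70,0,78,0,0.524,0,0],[-70,0,78,0,0.524,0,0]]]'; python3 - <<'E'
from h import *
from cell import arm,get_image
print(arm.observe()["joints"].round(3))
yaw=.0162;x=np.array([np.cos(yaw),np.sin(yaw),0]);y=np.array([-np.sin(yaw),np.cos(yaw),0])
d=-.5*x+np.array([0,0,.866]);tip=np.array([.450,.1808,.134])
Q=tool(-d,-y);g=tip-.03*d+.159*d
rel([(g+.11*d,Q),(g,Q)])
for n,(a,b,c,e) in dict(scene=(110,310,320,480),top=(190,360,200,360)).items():
    im=get_image(n)[:,:,::-1];cv2.imwrite(f"pics/{n}1.png",cv2.resize(im[a:b,c:e],None,fx=3.5,fy=3.5,interpolation=cv2.INTER_CUBIC)[:600])
E
```

```text
clock: 2.85
position: [0.3268, 0.1583, 0.3687]
ee_rot: [-3.027, -0.021, -0.745]
force: [-0.1, -0.7, 0.1]
width: 0.501
[ 0.348 -0.006 -1.041  2.321  0.601  0.501 -2.736]
t 2.85 pos [0.3268 0.1583 0.3687] force [-0.1 -0.7  0.1] w 0.501
[-9.4, -20.0, 26.8] [-0.0188, 0.0412, -0.0075]
[-4.9, -17.9, 136.7] [-0.0188, 0.0412, -0.0075]
```

View pics/scene1.png

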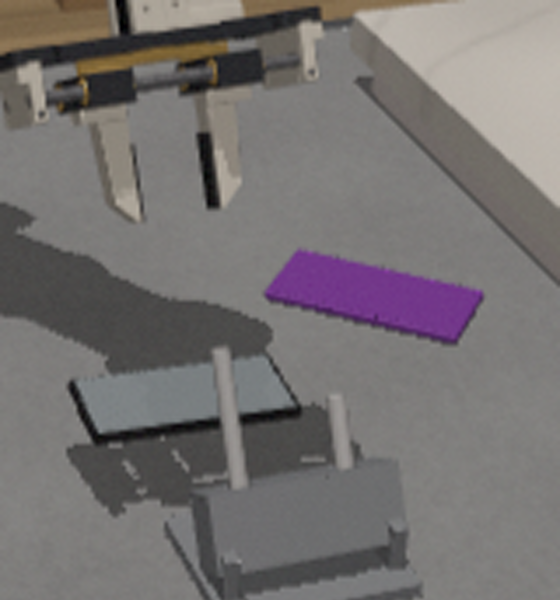

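View pics/top1.png

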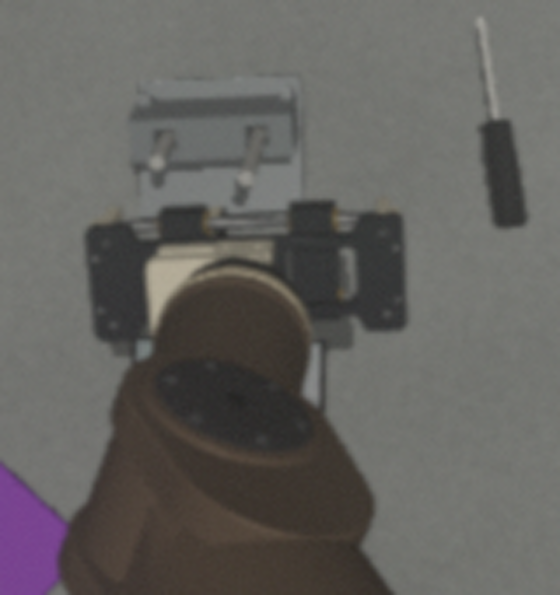

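The move stopped against joint 7's limit (-2.74). I'll go back upright and turn the hand half way round, which gives the same grasp.

```bash
python3 - <<'E'
from h import *
y=np.array([-.0162,1,0]);D=tool([0,0,-1],-y)
rel([((.42,.18,.42),D)])
E
```

```text
t 2.95 pos [0.3273 0.1567 0.3687] force [ 1.4 -0.9  0.1] w 0.499
[106.0, -23.1, -2.0] [-0.0185, -0.4823, -0.0074]
```

```bash
python3 -m pendant '[[[35,-8,0,0,-0.16,0,0],[70,-16,0,0,-0.32,0,0],[106,-23,-2,-0.018,-0.482,-0.007,0],[106,-23,-2,-0.018,-0.482,-0.007,0],[106,-23,-2,-0.018,-0.482,-0.007,0]]]'; python3 -m pendant '[[[0,0,0,0,0,-0.17,0],[0,0,0,0,0,-0.34,0],[0,0,0,0,0,-0.51,0],[0,0,0,0,0,-0.68,0],[0,0,0,0,0,-0.85,0],[0,0,0,0,0,-1.02,0],[0,0,0,0,0,-1.19,0],[0,0,0,0,0,-1.36,0],[0,0,0,0,0,-1.53,0],[0,0,0,0,0,-1.7,0],[0,0,0,0,0,-1.87,0],[0,0,0,0,0,-2.04,0],[0,0,0,0,0,-2.21,0],[0,0,0,0,0,-2.38,0],[0,0,0,0,0,-2.55,0],[0,0,0,0,0,-2.72,0],[0,0,0,0,0,-2.89,0],[0,0,0,0,0,-3.06,0],[0,0,0,0,0,-3.13,0],[0,0,0,0,0,-3.13,0]]]'; cat > g.py <<'E'
from h import *
from cell import arm
print(arm.observe()["joints"].round(3))
yaw=.0162;x=np.array([np.cos(yaw),np.sin(yaw),0]);y=np.array([-np.sin(yaw),np.cos(yaw),0])
d=-.5*x+np.array([0,0,.866]);tip=np.array([.450,.1808,.134])
Q=tool(-d,y);g=tip-.03*d+.159*d
rel([(g+.09*d,Q),(g+.05*d,Q),(g,Q)])
E
python3 g.py
```

```text
clock: 3.58
position: [0.4189, 0.1836, 0.4191]
ee_rot: [-3.139, -0.037, 0.001]
force: [-0.7, 0.1, 0.3]
width: 0.5
clock: 6.08
position: [0.4181, 0.1835, 0.4197]
ee_rot: [-0.019, 3.141, 0.0]
force: [-0.1, -0.0, 0.4]
width: 0.498
[ 0.447  0.397 -1.255  1.877  0.412  1.166  0.63 ]
t 6.08 pos [0.4181 0.1835 0.4197] force [-0.1 -0.   0.4] w 0.498
[77.7, -3.6, 96.0] [-0.0008, -0.5226, -0.0039]
[57.7, -3.5, 130.6] [-0.0008, -0.5226, -0.0039]
[32.8, -3.4, 174.0] [-0.0008, -0.5226, -0.0039]
```

```bash
python3 -m pendant '[[[15,-1,15,0,-0.1,0,0],[30,-2,35,0,-0.22,0,0],[45,-3,50,0,-0.32,0,0],[60,-3.5,75,0,-0.42,0,0],[78,-3.5,96,0,-0.523,-0.004,0],[78,-3.5,96,0,-0.523,-0.004,0],[78,-3.5,96,0,-0.523,-0.004,0]]]';python3 g.py
```

```text
clock: 6.95
position: [0.3402, 0.1792, 0.324]
ee_rot: [-0.021, 2.619, 0.007]
force: [0.5, -0.1, 0.2]
width: 0.503
[ 0.149  0.183 -1.021  2.36   1.113  0.596 -0.175]
t 6.95 pos [0.3402 0.1792 0.324 ] force [ 0.5 -0.1  0.2] w 0.503
[-0.1, -0.2, 0.4] [0.0009, -0.001, -0.0003]
[-0.1, -0.2, 40.4] [0.0009, -0.001, -0.0003]
[-0.2, -0.3, 90.4] [0.0009, -0.001, -0.0003]
```

```bash
python3 -m pendant '[[[0,0,20,0,0,0,0],[0,0,35,0,0,0,0],[0,0,35,0,0,0,0]]]';cat > pic.py <<'E'
import sys,cv2
from cell import get_image
n,tag,a,b,c,e=sys.argv[1],sys.argv[2],*map(int,sys.argv[3:7])
im=get_image(n)[:,:,::-1][a:b,c:e];k=min(800/im.shape[1],600/im.shape[0])
cv2.imwrite(f"pics/{n}_{tag}.png",cv2.resize(im,None,fx=k,fy=k,interpolation=cv2.INTER_CUBIC));print("k",k)
E
python3 pic.py scene g1 160 300 330 480; python3 pic.py top g1 200 290 210 320
```

```text
clock: 7.32
position: [0.3591, 0.1794, 0.2935]
ee_rot: [-0.018, 2.621, 0.008]
force: [-0.3, 1.2, 0.3]
width: 0.5
k 4.285714285714286
k 6.666666666666667
```

View pics/scene_g1.png

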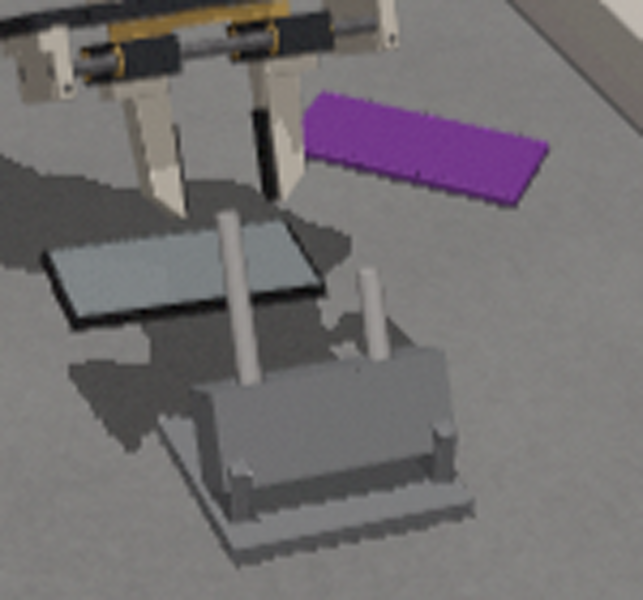

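View pics/top_g1.png

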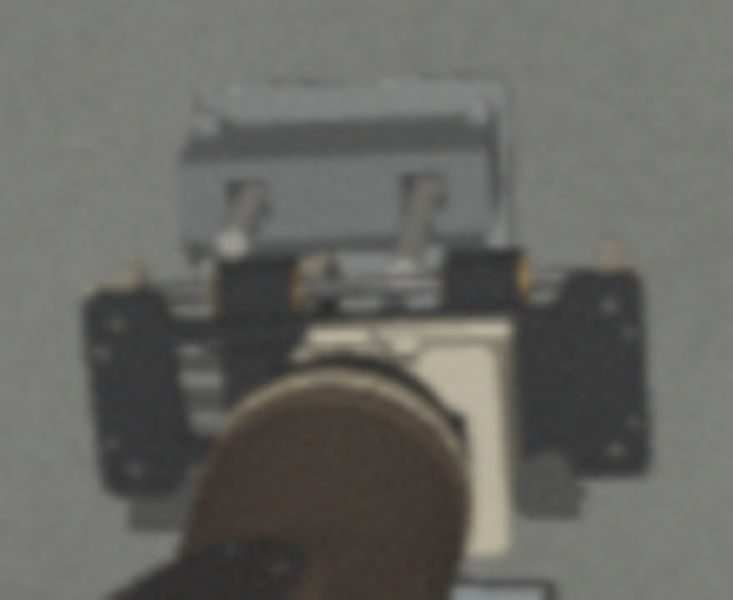

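The fingertips, at crop x 183 and 275, straddle the shaft tip at 229, so the hand is centred. Advancing 55 mm and closing.

```bash
python3 -m pendant '[[[0,0,15,0,0,0,0],[0,0,30,0,0,0,0],[0,0,45,0,0,0,0],[0,0,55,0,0,0,0],[0,0,55,0,0,0,0],[0,0,55,0,0,0,0]]]';python3 -m pendant '[[[0,0,0,0,0,0,0.5],[0,0,0,0,0,0,1],[0,0,0,0,0,0,1],[0,0,0,0,0,0,1],[0,0,0,0,0,0,1],[0,0,0,0,0,0,1]]]' 30
python3 pic.py scene g2 160 300 330 480
```

```text
clock: 8.18
position: [0.3863, 0.1802, 0.2469]
ee_rot: [-0.019, 2.618, 0.008]
force: [-0.5, -1.7, 0.1]
width: 0.502
clock: 8.93
position: [0.3864, 0.1802, 0.2463]
ee_rot: [-0.019, 2.619, 0.008]
force: [-0.7, -0.7, 1.7]
width: 0.122
k 4.285714285714286
```

View pics/scene_g2.png

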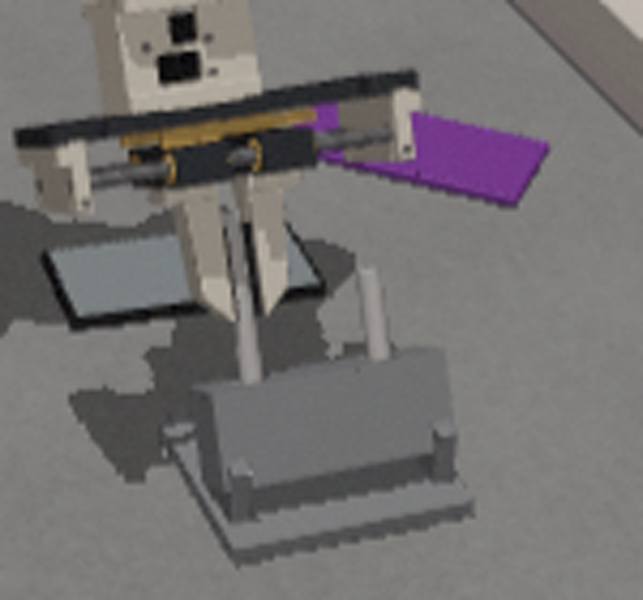

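Gripped: the opening reads 0.122, about 11-12 mm. Pulling out along the shaft axis.

```bash
python3 -m pendant '[[[0,0,-10,0,0,0,1],[0,0,-25,0,0,0,1],[0,0,-40,0,0,0,1],[0,0,-55,0,0,0,1],[0,0,-70,0,0,0,1],[0,0,-90,0,0,0,1],[0,0,-90,0,0,0,1],[0,0,-90,0,0,0,1]]]'
python3 - <<'E'
from h import *
from cell import arm
print(arm.observe()["joints"].round(3))
y=R.from_euler('z',.2149).apply([0,1,0])
rel([((.42,.18,.42),tool([0,0,-1],[-.0162,1,0]))])
E
python3 pic.py scene g3 130 300 320 480
```

```text
clock: 9.98
position: [0.3417, 0.179, 0.3238]
ee_rot: [-0.019, 2.619, 0.007]
force: [0.5, 0.7, -1.2]
width: 0.126
[ 0.139  0.183 -1.007  2.359  1.112  0.593 -0.174]
t 9.97 pos [0.3417 0.179  0.3238] force [ 0.5  0.7 -1.2] w 0.126
[-115.9, 0.0, -44.3] [0.0009, 0.5226, -0.002]
k 3.5294117647058822
```

View pics/scene_g3.png

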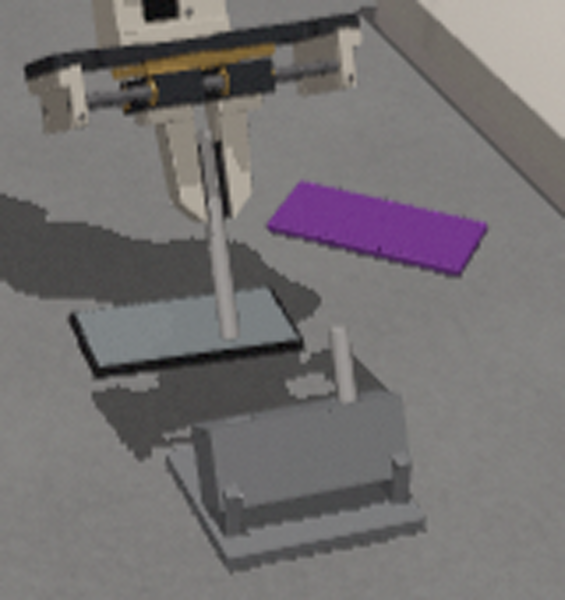

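```bash
python3 -m pendant '[[[-30,0,-11,0,0.13,0,1],[-60,0,-22,0,0.26,0,1],[-90,0,-33,0,0.39,0,1],[-116,0,-44,0.001,0.523,-0.002,1],[-116,0,-44,0.001,0.523,-0.002,1],[-116,0,-44,0.001,0.523,-0.002,1]]]'
python3 - <<'E'
from h import *
from cell import arm
print(arm.observe()["joints"].round(3))
y=R.from_euler('z',.2149).apply([1,0,0])
rel([((.6183,-.2379,.42),tool([0,0,-1],y))])
E
```

```text
clock: 10.78
position: [0.4194, 0.1803, 0.4187]
ee_rot: [0.027, -3.141, 0.001]
force: [-0.2, -0.2, -0.9]
width: 0.124
[ 0.377  0.336 -1.116  1.882  0.334  1.131  0.725]
t 10.78 pos [0.4194 0.1803 0.4187] force [-0.2 -0.2 -0.9] w 0.124
[-191.6, -421.6, -1.0] [-0.0007, 0.0002, 1.3733]
```

```bash
python3 -m pendant '[[[-18,-38,0,0,0,0.125,1],[-36,-76,0,0,0,0.25,1],[-54,-115,0,0,0,0.375,1],[-72,-153,0,0,0,0.5,1],[-90,-192,0,0,0,0.625,1],[-108,-230,0,0,0,0.75,1],[-125,-268,0,0,0,0.875,1],[-142,-307,0,0,0,1.0,1],[-160,-345,0,0,0,1.125,1],[-177,-384,0,0,0,1.25,1],[-191.6,-421.6,-1,0,0,1.373,1],[-191.6,-421.6,-1,0,0,1.373,1],[-191.6,-421.6,-1,0,0,1.373,1],[-191.6,-421.6,-1,0,0,1.373,1]]]'
python3 - <<'E'
from h import *
from cell import arm
print(arm.observe()["joints"].round(3))
y=R.from_euler('z',.2149).apply([1,0,0])
rel([((.6183,-.2379,.325),tool([0,0,-1],y))])
E
```

```text
clock: 12.52
position: [0.6184, -0.2361, 0.4211]
ee_rot: [-1.967, -2.449, 0.0]
force: [0.0, 0.3, -1.0]
width: 0.125
[ 0.657  0.559 -0.608  1.411  0.323  1.272  0.243]
t 12.53 pos [ 0.6184 -0.2361  0.4211] force [ 0.   0.3 -1. ] w 0.125
[-1.8, -0.5, 96.0] [-0.0004, -0.0003, 0.0028]
```

```bash
python3 -m pendant '[[[-2,0,30,0,0,0,1],[-2,0,60,0,0,0,1],[-2,0,86,0,0,0,1],[-2,0,86,0,0,0,1],[-2,0,86,0,0,0,1]]]'
python3 pic.py scene s1 230 370 150 310;python3 pic.py top s1 150 250 370 490
```

```text
clock: 13.15
position: [0.6195, -0.2392, 0.3364]
ee_rot: [1.969, 2.447, 0.001]
force: [0.3, -0.5, -1.1]
width: 0.126
k 4.285714285714286
k 6.0
```

View pics/scene_s1.png

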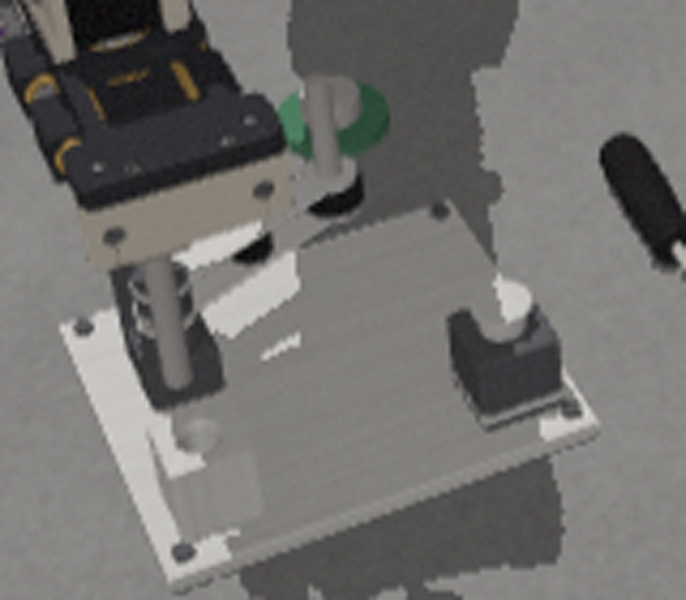

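View pics/top_s1.png

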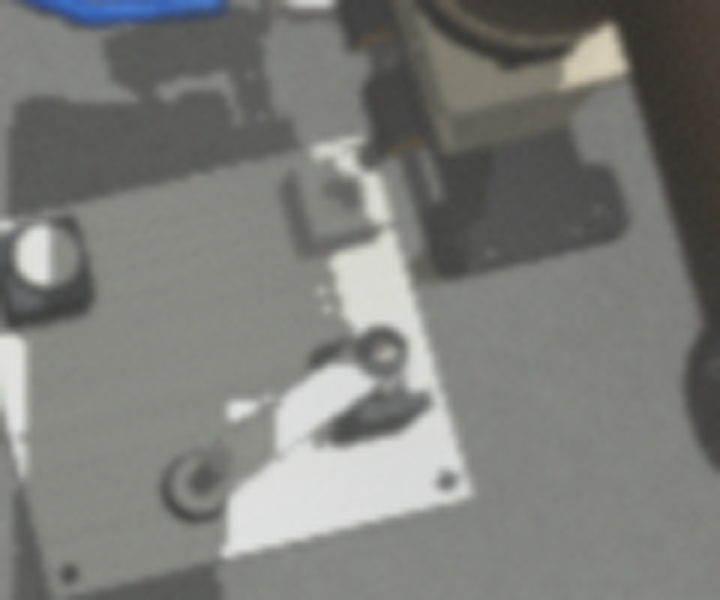

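```bash
cat > a.py <<'E'
from h import *
from cell import arm
s=arm.observe();p=s["position"];q=R.from_rotvec(s["ee_rot"])
print(p.round(4),q.as_matrix()[:,2].round(4))
S=lambda P:((proj("scene",P)[0]-[150,230]+.5)*30/7-.5).round(0)
T=lambda P:((proj("top",P)[0]-[370,150]+.5)*6-.5).round(0)
for h in(.159,.178,.254): print(h,S(p+q.apply([0,0,h])),T(p+q.apply([0,0,h])))
F=np.array([.6183,-.2379,.049]);print("hole fit",S(F),T(F))
c=lambda a:((np.array(a)+.5)*7/30-.5+[150,230]);d=lambda a:((np.array(a)+.5)/6-.5+[370,150])
print(tri(c((197,432)),d((342,190))))
E
python3 a.py; python3 - <<'E'
import cv2
for n in("scene_s1","top_s1"):
    im=cv2.imread(f"pics/{n}.png")
    c=im[220:480,80:300] if n[0]=='s' else im[120:280,260:420]
    cv2.imwrite(f"pics/{n}z.png",cv2.convertScaleAbs(cv2.resize(c,None,fx=2.3,fy=2.3,interpolation=cv2.INTER_CUBIC),alpha=1.3))
E
```

```text
[ 0.6196 -0.2395  0.3367] [ 2.e-03 -3.e-04 -1.e+00]
0.159 [146. 203.] [411.  92.]
0.178 [153. 240.] [400. 106.]
0.254 [182. 381.] [361. 161.]
hole fit [197. 435.] [342. 187.]
(array([ 0.61672594, -0.23770471,  0.0492735 ]), array([-0.01507616, -0.00094104, -0.02257905, -0.00152108]))
```

View pics/scene_s1z.png

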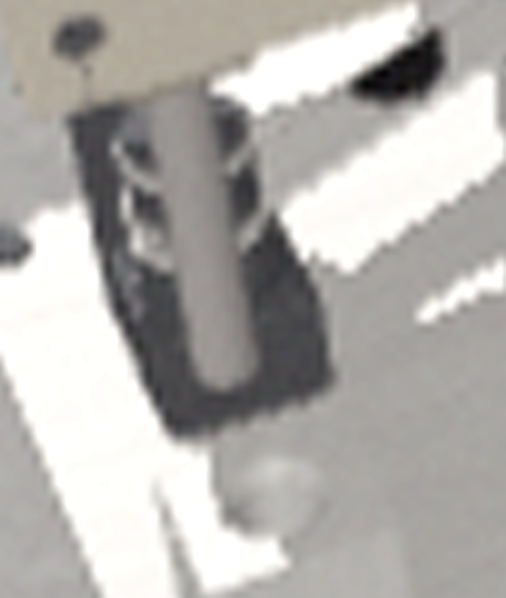

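View pics/top_s1z.png

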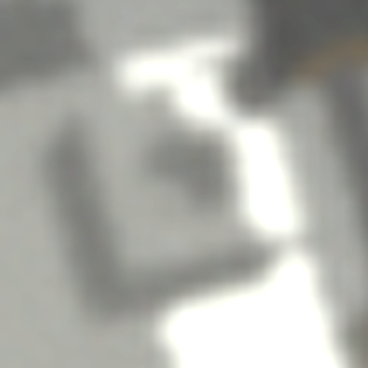

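The scene crop shows the shaft's lower end at (178,385). Carried down to the mouth it lands at about (186,442), while the hole is at (198,434). So the shaft sits about 4 mm too far toward -y. I'll correct, lower it to just above the mouth and look again.

```bash
python3 -m pendant '[[[4,0,6,0,0,0,1],[4,0,14,0,0,0,1],[4,0,22,0,0,0,1],[4,0,22,0,0,0,1],[4,0,22,0,0,0,1]]]'
python3 - <<'E'
import cv2,numpy as np
from cell import get_image
def g(n,a,b,c,e,k):
    im=np.mean([get_image(n).astype(float) for _ in range(3)],0)[a:b,c:e,::-1]
    cv2.imwrite(f"pics/{n}_s2.png",cv2.convertScaleAbs(cv2.resize(im,None,fx=k,fy=k,interpolation=cv2.INTER_CUBIC),alpha=1.3))
g("scene",290,360,170,240,8);g("top",160,200,405,455,12)
E
python3 a.py
```

```text
clock: 13.88
position: [0.6183, -0.236, 0.3131]
ee_rot: [-1.97, -2.446, -0.0]
force: [-1.1, -0.7, -0.5]
width: 0.124
[ 0.6183 -0.2359  0.3133] [ 0.e+00  2.e-04 -1.e+00]
0.159 [164. 244.] [389. 114.]
0.178 [171. 280.] [379. 128.]
0.254 [198. 417.] [342. 180.]
hole fit [197. 435.] [342. 187.]
(array([ 0.61672594, -0.23770471,  0.0492735 ]), array([-0.01507616, -0.00094104, -0.02257905, -0.00152108]))
```

View pics/scene_s2.png

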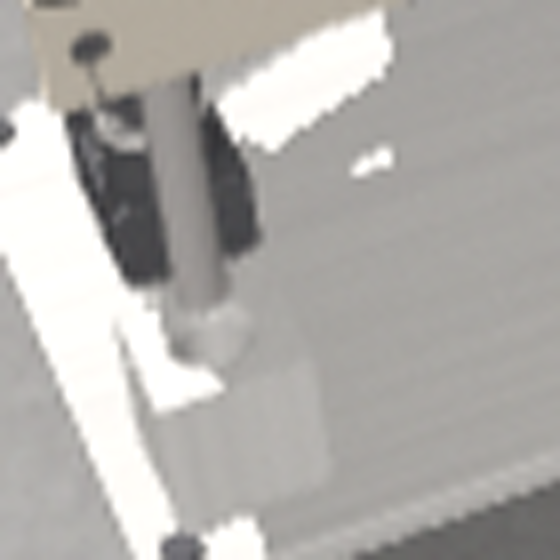

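View pics/top_s2.png

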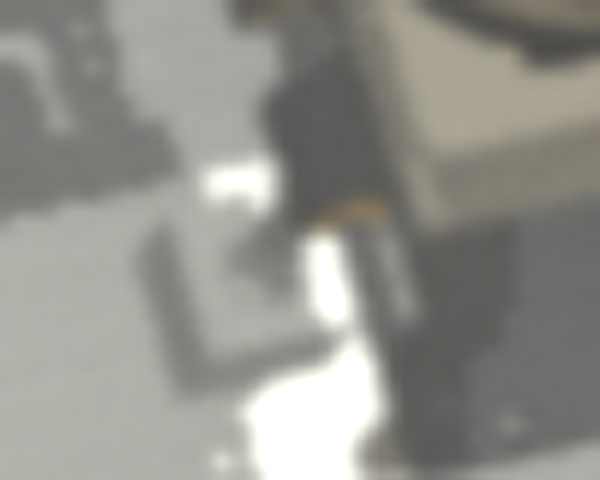

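The shaft's lower end is now at 8x-crop (199,296), about (206,331) once carried down to the mouth. The mouth centre is at (212,339), so it is within about 2 mm. I'll nudge it and descend in small steps while watching the force.

```bash
python3 -m pendant '[[[1.5,1,3,0,0,0,1],[1.5,1,7,0,0,0,1],[1.5,1,11,0,0,0,1],[1.5,1,14,0,0,0,1],[1.5,1,16,0,0,0,1],[1.5,1,16,0,0,0,1]]]'; python3 - <<'E'
from cell import arm
s=arm.observe();print(s["position"].round(4),s["force"].round(2),s["ft_torque"].round(2))
E
```

```text
clock: 14.92
position: [0.6185, -0.2347, 0.2967]
ee_rot: [-1.97, -2.446, 0.002]
force: [-1.2, -1.6, -1.2]
width: 0.124
[ 0.6185 -0.2347  0.2967] [-1.22 -1.56 -1.17] [-0.37  0.25 -0.02]
```

```bash
python3 -m pendant '[[[0,0,3,0,0,0,1],[0,0,6,0,0,0,1],[0,0,9,0,0,0,1],[0,0,9,0,0,0,1]]]'; python3 - <<'E'
from cell import arm
s=arm.observe();print(s["position"].round(4),s["force"].round(2),s["ft_torque"].round(2))
E
python3 pic.py scene s3 280 360 160 250
```

```text
clock: 15.42
position: [0.6186, -0.2346, 0.2874]
ee_rot: [-1.97, -2.446, 0.001]
force: [-1.8, -2.5, -2.8]
width: 0.126
[ 0.6186 -0.2346  0.2874] [-1.8  -2.46 -2.76] [-0.8   0.55  0.01]
k 7.5
```

View pics/scene_s3.png

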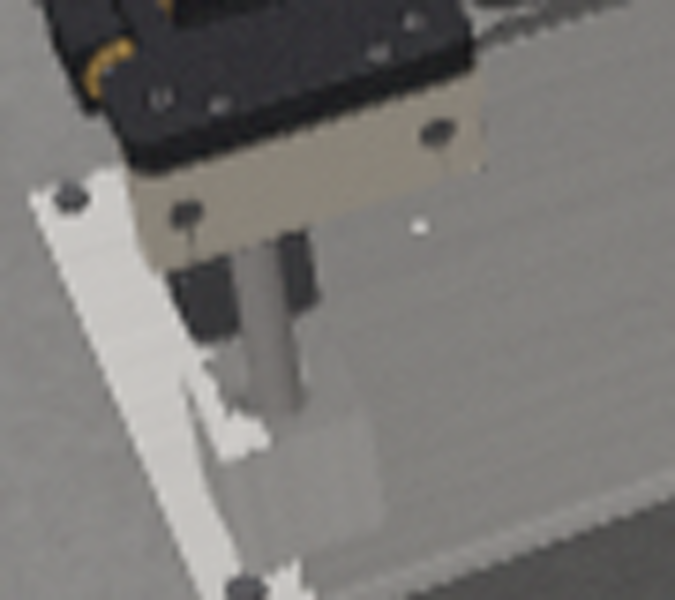

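The shaft has entered the mouth: the force is small and the rim cuts the shaft off in the picture at (275,412). The sideways force points toward -x,-y, so I'll ease that way and keep going down.

```bash
python3 -m pendant '[[[-1.2,-1.2,0,0,0,0,1],[-1.2,-1.2,3,0,0,0,1],[-1.2,-1.2,6,0,0,0,1],[-1.2,-1.2,9,0,0,0,1],[-1.2,-1.2,9,0,0,0,1]]]'; python3 - <<'E'
from cell import arm
s=arm.observe();print(s["position"].round(4),s["force"].round(2),s["ft_torque"].round(2))
E
```

```text
clock: 16.1
position: [0.6182, -0.2354, 0.2788]
ee_rot: [-1.97, -2.447, -0.001]
force: [0.3, 0.3, -0.6]
width: 0.125
[ 0.6182 -0.2354  0.2788] [ 0.29  0.25 -0.58] [-0.09  0.02  0.04]
```

```bash
python3 -m pendant '[[[0,0,3,0,0,0,1],[0,0,6,0,0,0,1],[0,0,8,0,0,0,1],[0,0,10,0,0,0,1],[0,0,10,0,0,0,1]]]'; python3 - <<'E'
from cell import arm
s=arm.observe();print(s["position"].round(4),s["force"].round(2),s["ft_torque"].round(2))
E
```

```text
clock: 16.73
position: [0.618, -0.2356, 0.2689]
ee_rot: [-1.97, -2.446, -0.0]
force: [1.0, -0.2, -0.3]
width: 0.125
[ 0.618  -0.2356  0.2689] [ 0.96 -0.23 -0.32] [-0.05 -0.1  -0.01]
```

```bash
python3 -m pendant '[[[0,0,1.5,0,0,0,1],[0,0,3,0,0,0,1],[0,0,3,0,0,0,1]]]';python3 -m pendant '[[[0,0,1.5,0,0,0,1],[0,0,3,0,0,0,1],[0,0,3,0,0,0,1]]]'
```

```text
clock: 17.1
position: [0.6179, -0.2357, 0.2659]
ee_rot: [-1.97, -2.446, 0.0]
force: [-0.3, 0.1, 0.2]
width: 0.122
clock: 17.48
position: [0.6184, -0.2356, 0.2654]
ee_rot: [1.97, 2.445, 0.0]
force: [-6.1, 0.3, 16.8]
width: 0.127
```

It bottomed at TCP z ≈ 0.2655 with 17 N upward. I'll back off 2 mm, release and rise.

```bash
python3 -m pendant '[[[0,0,-2,0,0,0,1],[0,0,-2.5,0,0,0,0.5],[0,0,-2.5,0,0,0,0.2],[0,0,-2.5,0,0,0,0.2],[0,0,-2.5,0,0,0,0.2]]]'; python3 -m pendant '[[[0,0,-20,0,0,0,0.2],[0,0,-40,0,0,0,0.2],[0,0,-65,0,0,0,0.2],[0,0,-90,0,0,0,0],[0,0,-90,0,0,0,0]]]'
python3 pic.py scene r1 230 370 150 310;python3 pic.py top r1 150 250 360 480
```

```text
clock: 18.1
position: [0.618, -0.2357, 0.2654]
ee_rot: [-1.97, -2.446, -0.0]
force: [-0.5, -0.5, 0.7]
width: 0.398
clock: 18.73
position: [0.6188, -0.2355, 0.3595]
ee_rot: [1.968, 2.443, 0.004]
force: [-0.2, -0.1, 0.0]
width: 0.497
k 4.285714285714286
k 6.0
```

View pics/scene_r1.png

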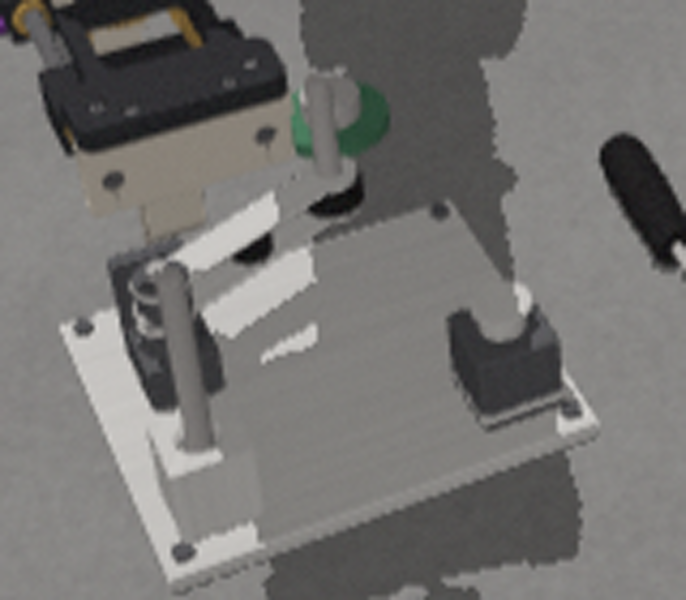

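View pics/top_r1.png

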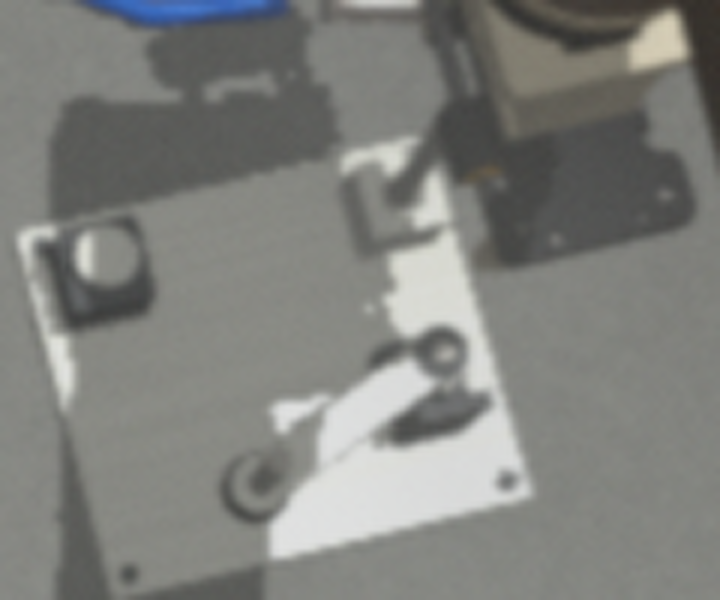

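Step 1 looks done: the shaft stands upright in the block, with its tip at scene crop (172,268). I'll check its seat numerically while moving above the post.

```bash
python3 - <<'E'
from h import *
S=lambda P:((proj("scene",P)[0]-[150,230]+.5)*30/7-.5).round(0)
print("tip if seated",S([.618,-.237,.140]),"10mm high",S([.618,-.237,.150]))
y=R.from_euler('z',.2149).apply([1,0,0])
rel([((.4815,-.1605,.36),tool([0,0,-1],y)),((.4815,-.1605,.269),tool([0,0,-1],y))])
E
```

```text
tip if seated [167. 272.] 10mm high [163. 253.]
t 18.82 pos [ 0.618  -0.2357  0.3564] force [-0.7 -0.6 -0.5] w 0.501
[102.5, -117.3, -3.7] [0.0007, 0.0005, -0.0002]
[102.5, -117.4, 87.3] [0.0007, 0.0005, -0.0002]
```

```bash
python3 -m pendant '[[[25,-30,-3.7,0,0,0,0],[50,-60,-3.7,0,0,0,-0.5],[76,-90,-3.7,0,0,0,-1],[102.5,-117.3,-3.7,0,0,0,-1],[102.5,-117.3,-3.7,0,0,0,-1],[102.5,-117.3,-3.7,0,0,0,-1]]]'
python3 -c "
from cell import arm
print(arm.observe()['joints'].round(3))"
python3 pic.py scene p1 180 340 140 300;python3 pic.py top p1 150 260 360 490
```

```text
clock: 19.58
position: [0.4819, -0.1611, 0.3593]
ee_rot: [-1.971, -2.446, 0.0]
force: [0.9, -0.2, 0.6]
width: 0.981
[ 0.735  0.375 -0.67   1.872  0.276  0.988  0.16 ]
k 3.75
k 5.454545454545454
```

View pics/scene_p1.png

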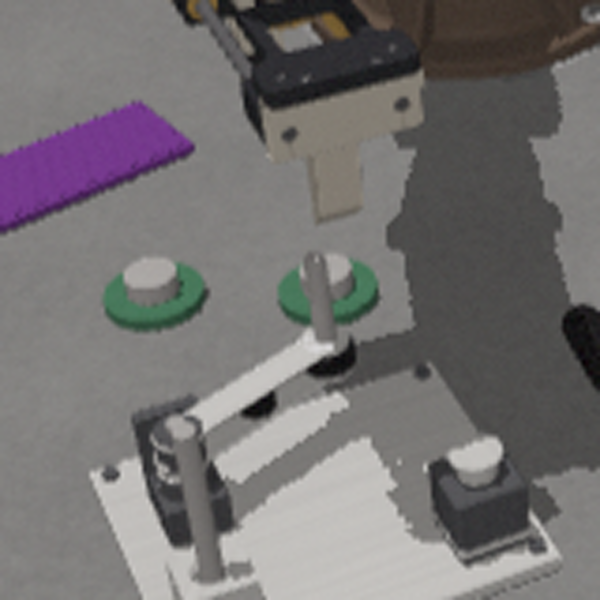

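View pics/top_p1.png

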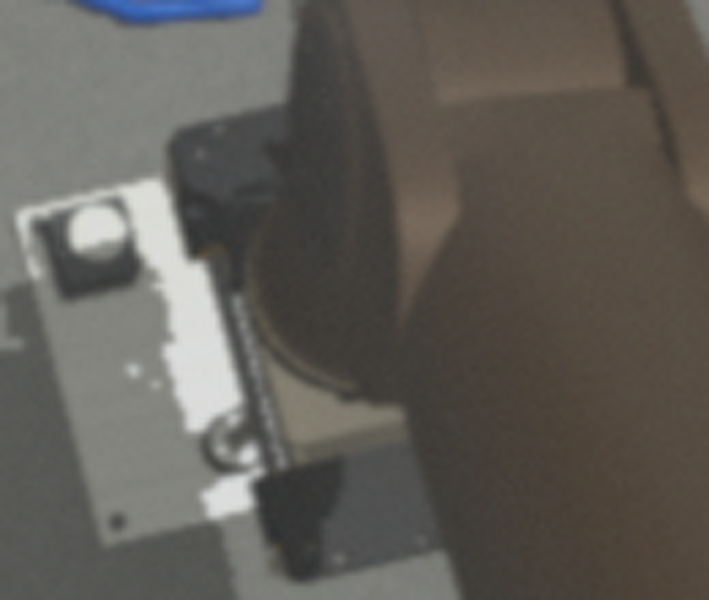

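```bash
python3 - <<'E'
from h import *
from cell import arm
s=arm.observe();p=s["position"];q=R.from_rotvec(s["ee_rot"])
S=lambda P:((proj("scene",P)[0]-[140,180]+.5)*3.75-.5).round(0)
for y in(.046,.065): print(S(p+q.apply([0,y,.178])))
print("postfit",S([.4816,-.1626,.125]),"down",S(p+q.apply([0,0,.159+.075])),S([.4815,-.1605,.125]))
E
```

```text
[335. 213.]
[348. 233.]
postfit [313. 256.] down [316. 256.] [317. 255.]
```

The aim agrees with the picture: the post is predicted at (316,256) and seen at (316,258). Descending around the post and pinching it.

```bash
python3 -m pendant '[[[0,0,20,0,0,0,-1],[0,0,40,0,0,0,-1],[0,0,60,0,0,0,-1],[0,0,80,0,0,0,-1],[0,0,90,0,0,0,-1],[0,0,90,0,0,0,-1]]]'; python3 -m pendant '[[[0,0,0,0,0,0,-0.3],[0,0,0,0,0,0,0.2],[0,0,0,0,0,0,0.6],[0,0,0,0,0,0,0.8],[0,0,0,0,0,0,1],[0,0,0,0,0,0,1],[0,0,0,0,0,0,1],[0,0,0,0,0,0,1]]]' 30
python3 pic.py scene p2 180 340 140 300
```

```text
clock: 20.42
position: [0.4817, -0.1606, 0.2688]
ee_rot: [-1.97, -2.445, 0.0]
force: [1.3, 0.1, -0.0]
width: 0.999
clock: 21.42
position: [0.4816, -0.1605, 0.2693]
ee_rot: [-1.97, -2.446, -0.0]
force: [0.1, -0.6, -0.4]
width: 0.178
k 3.75
```

View pics/scene_p2.png

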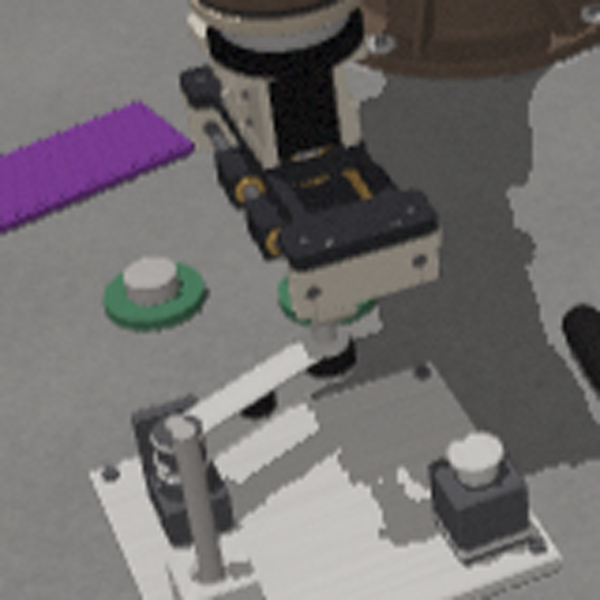

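```bash
python3 - <<'E'
from h import *
from cell import arm
s=arm.observe();p=s["position"];q=R.from_rotvec(s["ee_rot"]);print(p,s["width"])
a0=np.radians(112)
for t in(0.15,.3,.45,.6,.75,.85,.9,.95,1.0):
    d=.1*np.array([np.cos(a0-t)-np.cos(a0),np.sin(a0-t)-np.sin(a0),0])
    w=R.from_euler('z',.2149).apply(d);print(t,(q.inv().apply(w)*1000).round(1))
E
```

```text
[ 0.48110476 -0.16037929  0.26917991] 0.13406861963561134
0.15 [ 4.6 14.3 -0. ]
0.3 [ 6.9 29.1 -0. ]
0.45 [ 7.1 44.1 -0.1]
0.6 [ 5.  58.9 -0.1]
0.75 [ 0.7 73.3 -0.1]
0.85 [-3.4 82.4 -0.1]
0.9 [-5.7 86.8 -0.1]
0.95 [-8.3 91.1 -0.2]
1.0 [-11.1  95.2  -0.2]
```

Now swing along the arc slowly, stopping a little before the end to check.

```bash
python3 -m pendant '[[[2.5,7,0,0,0,0,1],[4.6,14.3,0,0,0,0,1],[6,22,0,0,0,0,1],[6.9,29,0,0,0,0,1],[7.2,36.5,0,0,0,0,1],[7.1,44,0,0,0,0,1],[6.3,51.5,0,0,0,0,1],[5,59,0,0,0,0,1],[3,66,0,0,0,0,1],[0.7,73.3,0,0,0,0,1],[-1.5,78,0,0,0,0,1],[-3.4,82.4,0,0,0,0,1],[-3.4,82.4,0,0,0,0,1]]]' 40; python3 pic.py scene p3 180 340 140 300
```

```text
clock: 23.1
position: [0.5617, -0.1442, 0.2689]
ee_rot: [-1.966, -2.444, 0.001]
force: [-7.9, 6.4, 5.8]
width: 0.117
k 3.75
```

View pics/scene_p3.png

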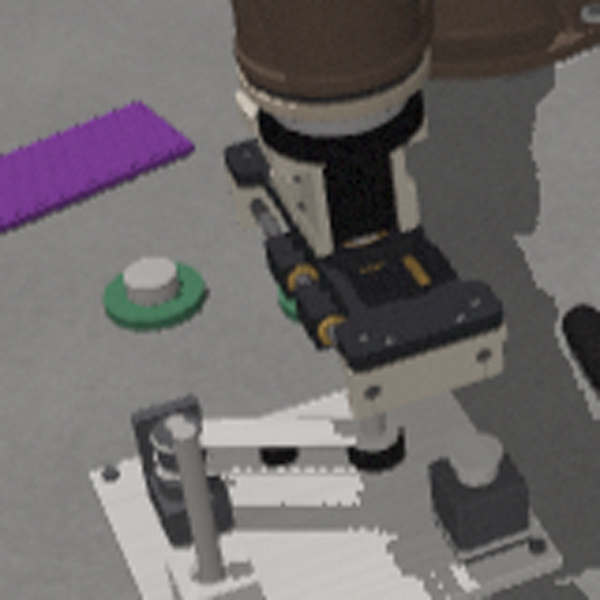

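The post followed the hand. Pushing on to the stop in small steps, watching the force.

```bash
for i in 1; do python3 -m pendant '[[[-1.2,2.2,0,0,0,0,1],[-2.3,4.4,0,0,0,0,1],[-2.3,4.4,0,0,0,0,1]]]'; done; python3 -m pendant '[[[-1,1.7,0,0,0,0,1],[-2,3.4,0,0,0,0,1],[-2,3.4,0,0,0,0,1]]]'
```

```text
clock: 23.52
position: [0.566, -0.1455, 0.2689]
ee_rot: [-1.965, -2.443, 0.002]
force: [-9.5, 6.8, 7.7]
width: 0.123
clock: 23.9
position: [0.5676, -0.1457, 0.2688]
ee_rot: [-1.961, -2.44, 0.007]
force: [-22.7, 10.6, 19.3]
width: 0.121
```

```bash
python3 - <<'E'
from h import *
from cell import arm
s=arm.observe();p=s["position"];q=R.from_rotvec(s["ee_rot"]);g=p+q.apply([0,0,.159]);print(g,s["force"].round(1),s["ft_torque"].round(2))
for piv in([.538,-.2432],[.538,-.2452],[.5365,-.2432]):
    d=g[:2]-piv;print(np.linalg.norm(d),np.radians(112)+.2149-np.arctan2(d[1],d[0]))
# expected post base/top px at theta
piv=np.array([.538,-.2452])
for t in(.8,.84,.9):
    a=np.radians(112)+.2149-t;P=piv+.1*np.array([np.cos(a),np.sin(a)])
    print(t,(proj("scene",[*P,.074])[0]-[170,250])*8,(proj("top",[*P,.125])))
E
python3 - <<'E'
import cv2
from cell import get_image
im=get_image("scene")[250:325,170:265,::-1];cv2.imwrite("pics/stop.png",cv2.resize(im,None,fx=8,fy=8,interpolation=cv2.INTER_CUBIC))
E
```

```text
[ 0.56575055 -0.14518577  0.10979185] [-22.7  10.6  19.3] [ 2.18  4.54 -0.29]
0.10186698780004964 0.874779144412754
0.10379277499613099 0.8695298249703463
0.10228579986655291 0.888889761719639
0.8 [553.23715539 326.09967078] [[398.4728066 195.8597629]]
0.84 [551.92358264 337.09534976] [[398.74154753 194.3643956 ]]
0.9 [548.67140567 353.74179348] [[399.2598269  192.14934829]]
```

View pics/stop.png

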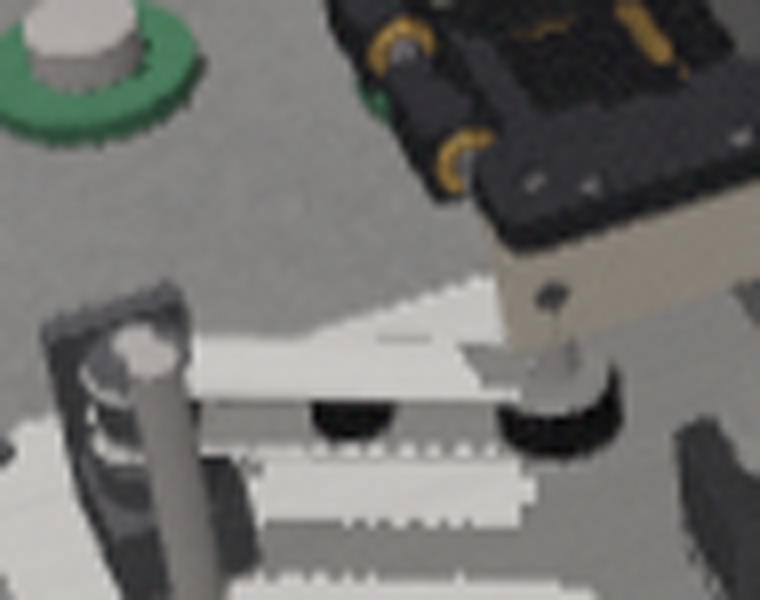

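```bash
python3 -m pendant '[[[0,0,0,0,0,0,1],[0,0,0,0,0,0,1],[0,0,0,0,0,0,1],[0,0,0,0,0,0,1]]]'; python3 pic.py scene fin 0 480 0 640;python3 pic.py top fin 0 480 0 640
```

```text
clock: 24.45
position: [0.5675, -0.1457, 0.2688]
ee_rot: [-1.961, -2.44, 0.007]
force: [-23.2, 10.7, 18.9]
width: 0.118
k 1.25
k 1.25
```

View pics/scene_fin.png

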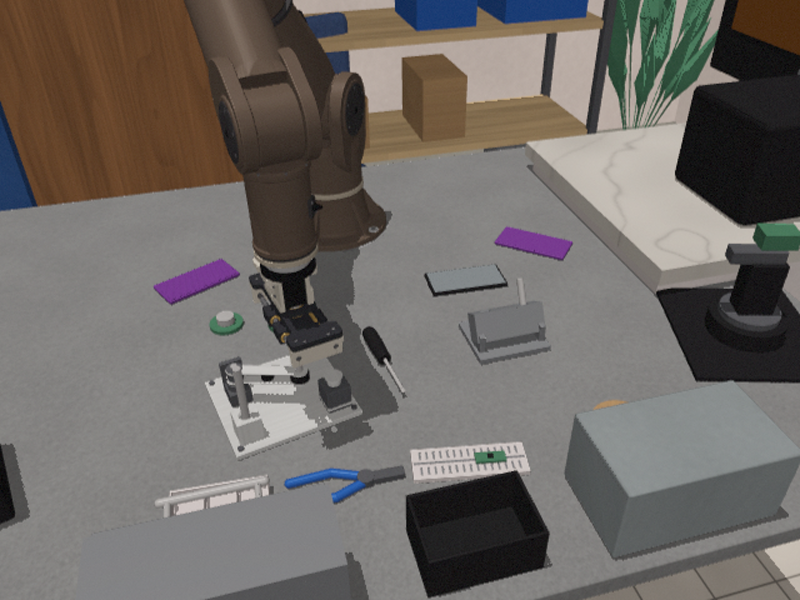

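View pics/top_fin.png

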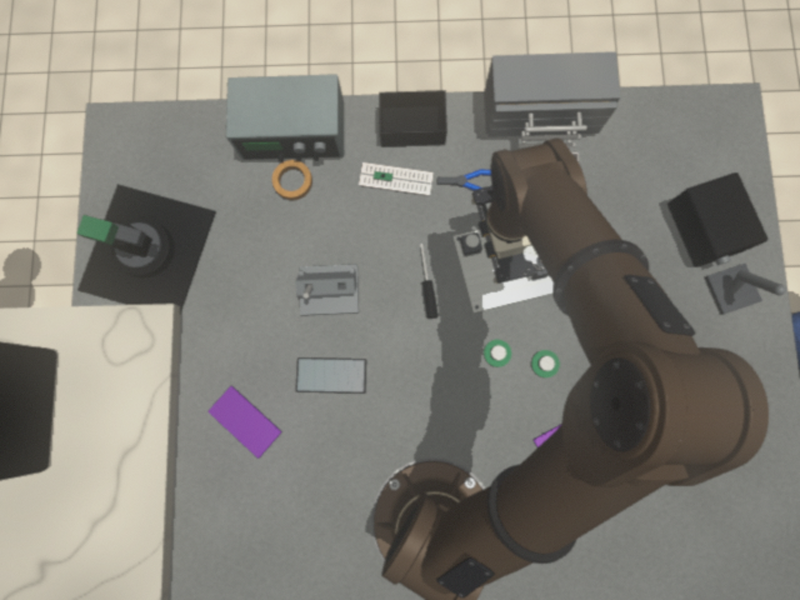

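The shaft is upright in the socket and everything else is where it was. The force is steady at about 25 N sideways, well above the spring's 8 N, so the arm is against its stop. Handing in.

```bash
python3 -c "
from cell import arm
print(arm.sign_off()); s=arm.observe(); print(s['clock'],s['position'].round(4),s['force'].round(1),s['width'])"
```

```text
the job is handed in; nothing more can be done
None
the job is handed in; nothing more can be done
```

I stood the longer shaft in the socket, let go of it, and swung the tensioner to its stop. The robot was still pinching the post there when I handed the job in, at about 24.5 s.

**Shaft:** it came out of the rest's right pocket and went down until it hit the socket floor (17 N upward), then I released it. In the picture its top is about 1 pixel from where a fully seated shaft should show. That rules out being 10 mm high, but it does not measure the seat to the millimetre.

**Tensioner:** the hand pushes steadily with about 25 N sideways, while the spring alone gives about 8 N, and the post stopped following the last few millimetres of push. The joint angle, worked out from the hand position and the image, is about 0.87–0.89 rad, give or take 0.03. The needed value is 0.84, so the force is the stronger evidence that it is at the stop.

**Other checks:**
- **Other things on the bench:** in the last pictures the shorter shaft and the other things in view looked unmoved. I judged this by eye, and the arm or the tall boxes partly hid the tray and pliers.
- **Joint limit:** my first approach to the shaft ran into joint 7's limit (-2.74 rad). I backed off and turned the hand half way round.
- **Fixture position:** the fixture's position from the images was about 2 mm off sideways (y) from where the socket turned out to be. I corrected for that during insertion.

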